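Break down the sample stack at the packing table

TASK

Take the stack of samples apart from the top down, one piece at a time: first feed the oblong tin into the upright gravity magazine, turned to line up with the oblong mouth, so that it drops flat to the bottom, then stand the small, the medium and the large jar, in that order, each in the white nest block whose round recess is its own size (smallest jar in the smallest recess, and so on), fully down in the recess. Keep the jars upright and set them down gently, do not drop them, and leave the two bystander bottles where they stand.

Things in the scene. Friction and masses are not known exactly. Their poses are not given: they have to be found in the camera images.
- tin: small oblong bare-metal tin, 56 mm (along its x) x 26 mm (along its y) x 24 mm tall, lying flat on top of the stack, in any yaw. Origin at the centre of its underside, z up. Either end may go foremost.
- jar_small: the smallest of three squat round screw-lid jars (dark amber glass with paper band, flat white lid): 40 mm diameter, 36 mm tall, round and smooth over its whole height. Stands on the medium jar, under the tin. Origin at the centre of its underside, z up.
- jar_medium: the middle-sized of three squat round screw-lid jars (dark amber glass with paper band, flat white lid): 53 mm diameter, 40 mm tall, round and smooth over its whole height. Stands on the large jar, under the small one. Origin at the centre of its underside, z up.
- jar_large: the largest of three squat round screw-lid jars (dark amber glass with paper band, flat white lid): 66 mm diameter, 44 mm tall, round and smooth over its whole height. Stands on the table as the foot of the stack. The four pieces are loose on one another, within a few mm of one axis. Origin at the centre of its underside, z up.
- nest_small: fixed square white plastic block, 104 x 104 x 16 mm, with one round recess, dark on its flat floor, of 54 mm diameter (the smallest of the three recesses) in the middle of its top, 10 mm deep: the recess floor is 6 mm above the table. It takes the 40 mm jar. Origin at the centre of its underside, so on the recess axis at table height; z up.
- nest_medium: fixed square white plastic block, 104 x 104 x 16 mm, with one round recess, dark on its flat floor, of 67 mm diameter (the middle-sized of the three recesses) in the middle of its top, 10 mm deep: the recess floor is 6 mm above the table. It takes the 53 mm jar. Origin at the centre of its underside, so on the recess axis at table height; z up.
- nest_large: fixed square white plastic block, 104 x 104 x 16 mm, with one round recess, dark on its flat floor, of 80 mm diameter (the largest of the three recesses) in the middle of its top, 10 mm deep: the recess floor is 6 mm above the table. It takes the 66 mm jar. Origin at the centre of its underside, so on the recess axis at table height; z up.
- magazine: fixed upright gravity magazine: open-topped rectangular metal tube on a dark foot (104 x 80 x 8 mm). Inside 66 mm (along its x) x 36 mm (along its y), walls 4 mm. Heights above the table: inner floor 30 mm, straight walls up to 76 mm, then flared to the rim at 85 mm, about 5 mm wider on every side. Origin: centre of the foot's underside, on the tube's axis.
- bottle_near: bystander: loose filled amber medicine bottle with white cap, 45 mm diameter, 96 mm tall, standing on the robot's side of the work. Origin at the centre of its underside.
- bottle_far: bystander: same kind of bottle, standing on the far side of the work. Origin at the centre of its underside.
Things that resemble listed ones, but are neither listed nor needed, are in the scene too. Leave any green or purple look-alike of the jar_small alone.

How it is judged:
On the way, in this order (a step that is already met when the one before it is completed fails the run):
1. the tin lies flat at the bottom of the magazine (horizontal distance between tin and magazine below 0.01 m and z of tin in the frame of magazine below 0.036 m and angle between tin's own z axis and vertical below 0.15 rad and linear speed of tin below 0.02 m/s and angular speed of tin below 0.3 rad/s), for 0.2 s.
2. the small jar stands in the small nest (horizontal distance between jar_small and nest_small below 0.01 m and z of jar_small in the frame of nest_small below 0.01 m and angle between jar_small's own z axis and vertical below 0.1 rad and linear speed of jar_small below 0.02 m/s and angular speed of jar_small below 0.3 rad/s), for 0.2 s.
3. the medium jar stands in the medium nest (horizontal distance between jar_medium and nest_medium below 0.01 m and z of jar_medium in the frame of nest_medium below 0.01 m and angle between jar_medium's own z axis and vertical below 0.1 rad and linear speed of jar_medium below 0.02 m/s and angular speed of jar_medium below 0.3 rad/s), for 0.2 s.
4. the large jar stands in the large nest (horizontal distance between jar_large and nest_large below 0.01 m and z of jar_large in the frame of nest_large below 0.01 m and angle between jar_large's own z axis and vertical below 0.1 rad and linear speed of jar_large below 0.02 m/s and angular speed of jar_large below 0.3 rad/s), for 0.2 s.
At the end, for the whole second after the job is handed in: The tin lies flat (within 0.15 rad) on the magazine's floor, each jar stands upright on the floor of the recess of its own size (centres within 10 mm, underside less than 10 mm above the table), all at rest, and both bottles are upright within 20 mm of where they stood (all of step 1 and all of step 2 and all of step 3 and all of step 4 and distance of each of bottle_near, bottle_far from where it was at the start of the episode below 0.02 m and angle between each of bottle_near, bottle_far's own z axis and vertical below 0.1 rad); the robot touches nothing.
It fails at once if a jar is tipped by more than about 30 degrees (angle between any of jar_small, jar_medium, jar_large's own z axis and vertical above 0.52 rad).
It fails at once if a jar is dropped (moves faster than 0.7 m/s while no finger touches it, a fall of some 25 mm) ((linear speed of jar_small above 0.7 m/s and contact force between the fingers and jar_small below 0.05 N) or (linear speed of jar_medium above 0.7 m/s and contact force between the fingers and jar_medium below 0.05 N) or (linear speed of jar_large above 0.7 m/s and contact force between the fingers and jar_large below 0.05 N)).
It fails at once if a bystander bottle is shifted by more than 20 mm or tipped over (distance of any of bottle_near, bottle_far from where it was at the start of the episode above 0.02 m or angle between any of bottle_near, bottle_far's own z axis and vertical above 0.4 rad).
It also fails if it takes over 122 s, if anything falls off the work surface, if the arm or the gripper's body presses on something with over 40 N, if the wrist force passes 120 N, or if a joint passes its speed limit or range.

ROBOT

A 6-joint arm with a two-finger parallel gripper is mounted at the origin on the work surface. World frame = base frame: x ahead of the robot, y to its left, z up, the work surface at z = 0. Lengths are in m, angles in rad, forces in N, time in s.
With the tool pointing down it reaches from about 0.35 to 0.875 m from the base axis. Payload 4.2 kg.
Tool frame: the origin (TCP) lies on the mounting face of the last link; the fingertips stand 182 mm ahead of it and the grasp point (between the pads) lies 164 mm ahead of it; z points along the fingers, y is the direction in which the jaws open and shut (so a half turn about z gives the same grasp; the last joint's range is limited). The gripper opens to 87 mm and grips with 3 to 60 N. Pads are 19 mm wide; open, the fingers measure 117 mm over their backs; the gripper's body (75 mm by 190 mm) begins 51 mm behind the grasp point.
Start: joints at [1.591, 0.385, 0.008, 0, -1.194, -0.259], TCP at [0.148, 0.607, 0.405] pointing down, gripper open.
Joint ranges: [-3.14, 3.14], [-1.21, 2.06], [-1.07, 1.41], [-3.16, 2.05], [-2.99, -0.16], [-3.1, 3.1]. Speed limits (rad/s): [2.79, 2.79, 3.14, 3.14, 3.14, 3.14].

INTERFACE

Orientations are given as a rotation vector (axis times angle).
In Python, from plant import robot gives the robot as it stands. Calls block until the motion is done:
- robot.move_to(position, orientation): joint-space move of the TCP to a pose.
- robot.movel(position, orientation=None, max_speed=0.15, max_force=None): straight line of the TCP; orientation=None keeps the orientation; max_speed is the mean speed in m/s. With max_force (N) it stops when the force on the tool has changed by that much, and returns True; else False.
- robot.movej(angles): joint-space move.
- robot.set_gripper(opening): finger opening in m; the grip force is fixed at half the most; returns when the fingers have stopped.
- robot.sleep(seconds).
- robot.ik(position, orientation): joint angles nearest the present ones, or None.
- robot.camera(name): name is "side" or "top"; returns a dict with "img" (400x640x3 uint8, red, green, blue), "range_z" (400x640 float32, m along the optical axis (not along the pixel's ray), 0 where there is no reading), "intrinsics" (3x3 intrinsics, pixels), "position" and "orientation" of the camera in the world. Camera axes: x right, y down, z forward; pixel columns grow to the right and rows downward; lengths in m; the calibration is good to about 2 mm. A picture is of the moment at which its call begins.
A pose or a line that the arm cannot do raises robot.PlanningError and nothing moves.
- robot.job_done(): hands the job in, once; it reports no verdict.
Readings, each from a call of its own:
- robot.current_time(): time.
- robot.current_joint_pos(): joint angles.
- robot.current_joint_vel(): joint speeds.
- robot.current_tau(): joint torques, N m.
- robot.current_tool_pos(): TCP position.
- robot.current_ee_rot(): TCP orientation.
- robot.current_wrist_force(): force on the tool from outside, world axes, zero at the start.
- robot.current_ft_torque(): the same for the moment, N m.
- robot.current_grip_width(): finger opening in m.
Only numpy, scipy, OpenCV 4.12 (cv2) and the standard library are available. Lean on these libraries where they do the work, as an engineer would, in place of code of your own. Each camera call takes 0.05 s, during which the arm holds its last target.

## Working session

There is one attempt and no reset: what is moved stays moved. The work goes in short steps, each a Python script; the robot and the scene stay as the last script left them, time stands still between calls to the robot, and variables do not carry over. Pictures are saved under pics/ and viewed, and the job is handed in when it is done.

```bash
ls; mkdir -p pics; python3 - <<'E'
from plant import robot
import cv2,numpy as np
for n in("top","side"):
    c=robot.camera(n); cv2.imwrite(f"pics/{n}0.png",c["img"][:,:,::-1]); np.savez(f"{n}0.npz",**c)
    print(n,c["intrinsics"].tolist(),c["position"],c["orientation"],c["range_z"].min(),c["range_z"].max())
print(robot.current_time(),robot.current_ee_rot(),robot.current_tool_pos())
E
```

```text
pics
top [[493.14126138569634, 0.0, 320.01076467766785], [0.0, 493.14126138569634, 196.8899294163647], [0.0, 0.0, 1.0]] [ 0.37218026 -0.01849751  1.11693818] [-2.11960952  2.12185489 -0.20375126] 0.0 2.0798407
side [[370.266223876812, 0.0, 312.65953740548247], [0.0, 370.266223876812, 201.05248649096953], [0.0, 0.0, 1.0]] [0.34266765 0.70326682 0.53978576] [-0.43292838  2.56125746 -1.46352963] 0.0 3.3979292
0.1 [ 3.11720426e+00 -3.74211448e-01 -1.56132329e-04] [0.14775213 0.60710174 0.40373634]
```

View pics/top0.png

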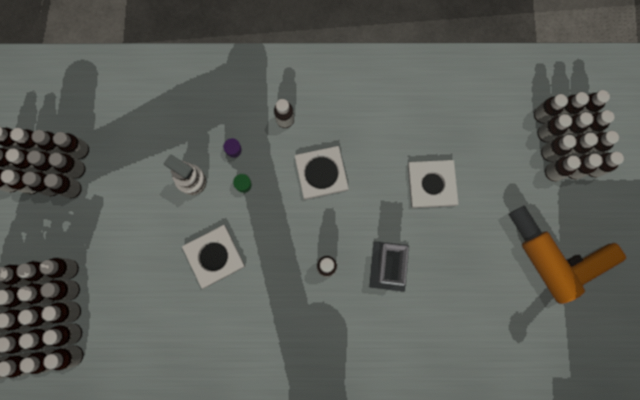

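View pics/side0.png

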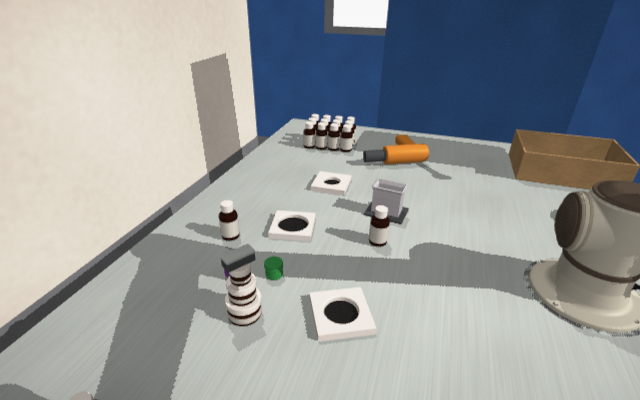

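The top view (up is +x) shows the stack at about (187,175) with the tin on it. The nests are at (213,257), (322,173) and (433,183), and the magazine is at (393,265). The bottles are at (327,265) near and (284,110) far, and the purple (232,147) and green (242,183) look-alikes stand close to the stack. Next I measure.

```bash
cat > h.py <<'E'
import numpy as np,cv2
from scipy.spatial.transform import Rotation as R
def cam(n,i): 
    return dict(np.load(f"{n}{i}.npz"))
def cloud(c):
    K=c["intrinsics"];z=c["range_z"].astype(float);v,u=np.mgrid[:400,:640]
    p=np.stack([(u-K[0,2])/K[0,0]*z,(v-K[1,2])/K[1,1]*z,z],-1)
    w=p@R.from_rotvec(c["orientation"]).as_matrix().T+c["position"]
    w[z<=0]=np.nan
    return w
def onplane(c,uv,h):
    K=c["intrinsics"];uv=np.atleast_2d(np.asarray(uv,float))
    d=np.c_[(uv[:,0]-K[0,2])/K[0,0],(uv[:,1]-K[1,2])/K[1,1],np.ones(len(uv))]@R.from_rotvec(c["orientation"]).as_matrix().T
    p=c["position"]
    return (p+d*((h-p[2])/d[:,2])[:,None])[:,:2]
E
python3 - <<'E'
from h import *
c=cam("top",0);W=cloud(c);img=c["img"]
print("table z",np.nanmedian(W[320:390,120:280,2]))
for n,(u,v) in dict(L=(213,257),M=(322,173),R=(433,183)).items():
    gray=cv2.cvtColor(img,cv2.COLOR_RGB2GRAY)
    g=gray[v-40:v+40,u-40:u+40]
    # block top contour, recess
    m=(g>130).astype(np.uint8)
    cs,h=cv2.findContours(m,cv2.RETR_CCOMP,cv2.CHAIN_APPROX_NONE)
    i=max(range(len(cs)),key=lambda i:cv2.contourArea(cs[i]))
    P=onplane(c,cs[i][:,0]+[u-40,v-40],0.016)
    r=cv2.minAreaRect((P*1000).astype(np.float32)); print(n,"block",r)
    for j in range(len(cs)):
        if h[0][j][3]==i and len(cs[j])>20:
            Q=onplane(c,cs[j][:,0]+[u-40,v-40],0.016)
            e=cv2.fitEllipse((Q*1000).astype(np.float32)); print("  hole",e)
    m2=(g<50).astype(np.uint8); nn,_,st,ce=cv2.connectedComponentsWithStats(m2)
    k=1+np.argmax(st[1:,4]); print("  dark area",st[k,4], onplane(c,ce[k]+[u-40,v-40],0.006), 'diam',2*np.sqrt(st[k,4]/np.pi)/493.14*1.11)
    print("  z", np.nanmedian(W[v-3:v+3,u-3:u+3,2]))
for n,(u0,u1,v0,v1) in dict(stack=(155,212,145,200),bn=(312,342,250,282),bf=(270,300,95,130),mag=(365,415,235,295),purple=(222,243,136,160),green=(232,253,172,195)).items():
    w=W[v0:v1,u0:u1].reshape(-1,3); w=w[w[:,2]>0.012]
    print(n,"zmax",np.nanmax(w[:,2]),np.histogram(w[:,2],bins=np.arange(0.01,0.2,.01))[0])
    if n!="mag": 
        zt=np.nanmax(w[:,2]);t=w[w[:,2]>zt-0.006];print("  top",len(t),np.median(t,0),t.min(0),t.max(0))
def crop(n,u0,v0,w,hh,s,o):
    cv2.imwrite(f"pics/{o}.png",cv2.resize(cam(n,0)["img"][v0:v0+hh,u0:u0+w,::-1],None,fx=s,fy=s,interpolation=cv2.INTER_CUBIC))
crop("top",150,130,110,80,7,"c1");crop("side",210,235,90,100,6,"c2");crop("top",360,230,70,70,8,"c3")
E
```

```text
table z 0.0002852497158150058
L block ((452.2204284667969, 220.77769470214844), (104.62126922607422, 103.7591323852539), 27.205297470092773)
  hole ((451.4983825683594, 219.75225830078125), (69.098388671875, 70.9793701171875), 6.5228657722473145)
  dark area 572 [[0.45203964 0.22152053]] diam 0.060744340551993396
  z 0.006507204130657973
M block ((644.7158203125, -20.75287628173828), (104.586181640625, 104.17960357666016), 12.261635780334473)
  hole ((643.6968383789062, -20.816667556762695), (82.12294006347656, 83.36083984375), 0.5591170787811279)
  dark area 748 [[ 0.64543938 -0.02085563]] diam 0.06946381097357394
  z 0.0061952708956294344
R block ((617.8610229492188, -277.5526428222656), (104.91441345214844, 104.53472137451172), 2.888425588607788)
  hole ((617.0228881835938, -276.5144348144531), (55.1109733581543, 58.57107925415039), 175.4581756591797)
  dark area 305 [[ 0.6185916  -0.27769058]] diam 0.04435654663632847
  z 0.006936976196723621
stack zmax 0.1491368617607426 [ 30  31  34 195  31  29  27 160  16   6  41  43  27 331   0   0   0   0]
  top 220 [0.62690265 0.27023856 0.
[... 367 characters left out ...]
134   1   0   0   0   0   0   0   0   0]
  top 102 [0.77546288 0.06247498 0.09618925] [0.76266428 0.05122061 0.09403502] [0.78923385 0.07755865 0.1000044 ]
mag zmax 0.09123935640513037 [ 51 138 325  50  26  31 130 332   2   0   0   0   0   0   0   0   0   0]
purple zmax 0.041542482249506296 [ 17  14 229   4   0   0   0   0   0   0   0   0   0   0   0   0   0   0]
  top 140 [0.70020721 0.18148306 0.03726422] [0.68299058 0.1637206  0.03557893] [0.71914907 0.20016993 0.04154248]
green zmax 0.04197470671779002 [ 15  10 238   6   0   0   0   0   0   0   0   0   0   0   0   0   0   0]
  top 134 [0.61561097 0.15865961 0.03762798] [0.59969812 0.13882188 0.03600414] [0.63684263 0.17493145 0.04197471]
```

```bash
python3 - <<'E'
import cv2,numpy as np
a=[cv2.imread(f"pics/c{i}.png") for i in(1,2,3)]
h=500
a=[cv2.resize(x,(int(x.shape[1]*280/x.shape[0]),280)) for x in a]
cv2.imwrite("pics/c123.png",np.hstack(a)[:, :])
print(np.hstack(a).shape)
E
```

```text
(280, 917, 3)
```

View pics/c1.png

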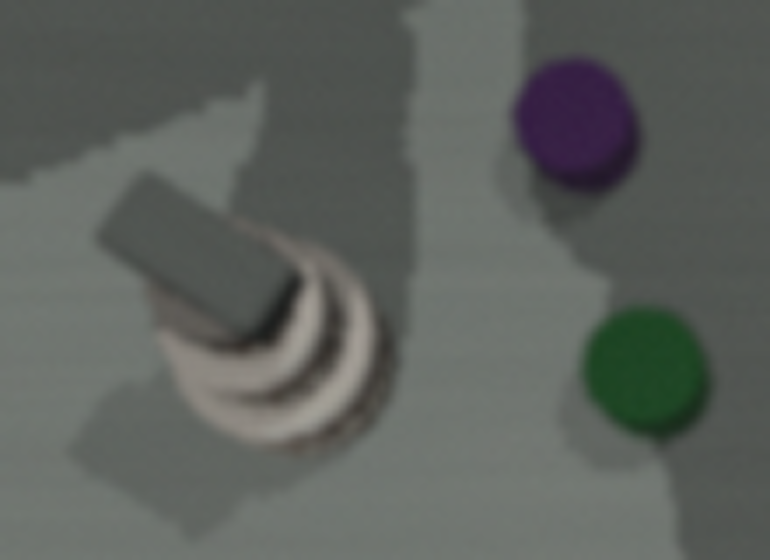

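View pics/c2.png

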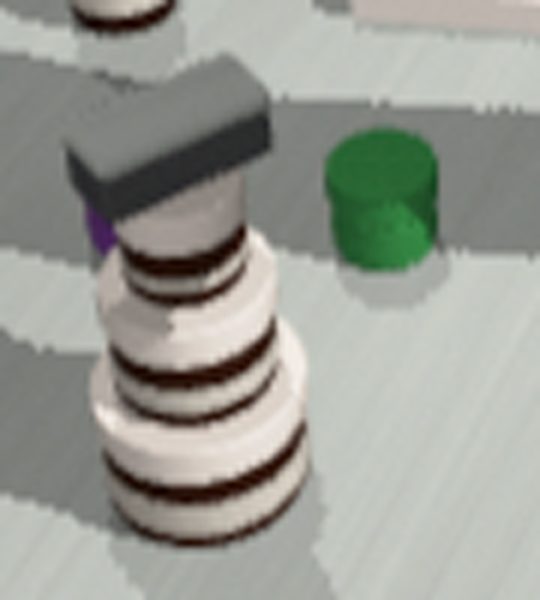

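View pics/c3.png

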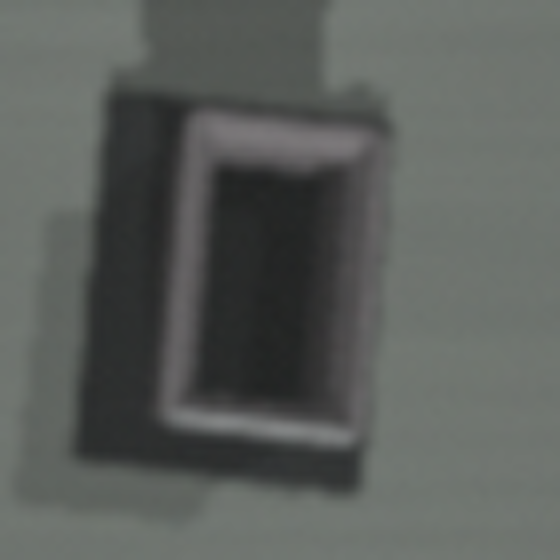

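Nests are identified by recess diameter at the block top: about 57 mm right (433,183) = small, about 70 mm lower left (213,257) = medium, about 83 mm middle (322,173) = large. In the crops, the white-lidded jars with the paper band under the tin are the real stack. The single-colour purple and green pieces stand apart and get left alone. Now the tin and magazine poses.

```bash
python3 - <<'E'
from h import *
c=cam("top",0);W=cloud(c);img=c["img"].astype(int)
# tin top by depth
m=np.zeros((400,640),np.uint8); m[145:200,155:212]=(W[145:200,155:212,2]>0.137)
cs,_=cv2.findContours(m,cv2.RETR_EXTERNAL,cv2.CHAIN_APPROX_NONE);k=max(cs,key=cv2.contourArea)[:,0]
print("tin",cv2.minAreaRect((onplane(c,k,0.144)*1000).astype(np.float32)),m.sum(), [W[...,i][m>0].mean() for i in range(3)])
# magazine rim
m=np.zeros((400,640),np.uint8); m[235:295,365:415]=(W[235:295,365:415,2]>0.079)
P=W[m>0]; print("rim",cv2.minAreaRect((P[:,:2]*1000).astype(np.float32)),len(P),P.mean(0))
cs,_=cv2.findContours(m,cv2.RETR_EXTERNAL,cv2.CHAIN_APPROX_NONE);k=max(cs,key=cv2.contourArea)[:,0]
print("rimc",cv2.minAreaRect((onplane(c,k,0.085)*1000).astype(np.float32)))
# foot
m=np.zeros((400,640),np.uint8); m[235:298,365:415]=(W[235:298,365:415,2]>0.005)
m2=((W[...,2]<0.012)&(W[...,2]>0.004)&(m>0)).astype(np.uint8);P=W[m2>0]
print("foot",cv2.minAreaRect((P[:,:2]*1000).astype(np.float32)),len(P))
# inner opening: floor 30mm
P=W[(m>0)&(abs(W[...,2]-.03)<.004)];print("floor",cv2.minAreaRect((P[:,:2]*1000).astype(np.float32)),len(P))
cv2.imwrite("pics/z.png",cv2.resize((np.nan_to_num(np.clip(W[235:298,365:415,2],0,.1))*2500).astype(np.uint8),None,fx=8,fy=8,interpolation=0))
# side camera checks
c2=cam("side",0);W2=cloud(c2)
P=W2[235:290,215:262].reshape(-1,3);P=P[(P[:,2]>.139)&(P[:,2]<.15)&(P[:,1]>.22)];print("tin side",cv2.minAreaRect((P[:,:2]*1000).astype(np.float32)),len(P),P.mean(0))
P=W2[170:222,365:412].reshape(-1,3);P=P[(P[:,2]>.079)&(P[:,1]<-.1)];print("rim side",cv2.minAreaRect((P[:,:2]*1000).astype(np.float32)),len(P))
E
```

```text
tin ((626.677490234375, 270.52032470703125), (56.41632080078125, 25.863258361816406), 57.95751190185547) 342 [np.float64(0.6268073122003106), np.float64(0.27066047511968194), np.float64(0.14368948988459412)]
rim ((431.68548583984375, -172.9736785888672), (52.0675163269043, 82.04032135009766), 83.13557434082031) 365 [ 0.43076691 -0.17505812  0.08387969]
rimc ((431.61737060546875, -172.79058837890625), (51.797279357910156, 81.82586669921875), 83.03176879882812)
foot ((428.222412109375, -171.46778869628906), (104.00029754638672, 130.02406311035156), 87.26165008544922) 588
floor ((431.39373779296875, -171.1178436279297), (40.674747467041016, 70.00682830810547), 83.23705291748047) 401
tin side ((626.1022338867188, 273.06427001953125), (55.150062561035156, 28.034147262573242), 58.46122741699219) 335 [0.62477346 0.27515905 0.14197974]
rim side ((430.5257263183594, -170.37054443359375), (54.54844665527344, 81.56893920898438), 82.09530639648438) 143
```

View pics/z.png

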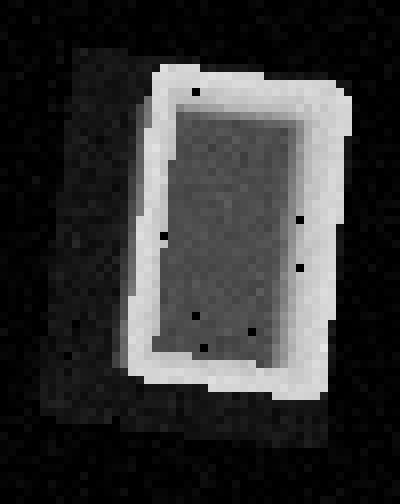

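```bash
cat >> h.py <<'E'
B=np.array([-0.0003,0.0012]) # half the top/side disagreement
def rv(a):
    y=np.array([np.cos(a),np.sin(a),0]);z=np.array([0,0,-1.]);x=np.cross(y,z)
    return R.from_matrix(np.c_[x,y,z]).as_rotvec()
def best(robot,xy,tz,deg):
    q0=robot.current_joint_pos();o=[]
    for k in(0,180):
        q=robot.ik([xy[0],xy[1],tz+.182],rv(np.radians(deg+k)))
        if q is not None:o.append((np.abs(np.array(q)-q0).max(),deg+k,q))
    return min(o,key=lambda t:t[0])
def P(xy,tz): return [xy[0],xy[1],tz+.182]
def snap(robot,n,i):
    c=robot.camera(n);np.savez(f"{n}{i}.npz",**c);cv2.imwrite(f"pics/{n}{i}.png",c["img"][:,:,::-1]);return c
E
python3 - <<'E'
from h import *
from plant import robot
xy=np.array([.6267,.2705])+B
print(best(robot,xy,.22,148))
d=best(robot,xy,.22,148)[1]
robot.set_gripper(.06)
robot.move_to(P(xy,.22),rv(np.radians(d)))
robot.movel(P(xy,.135))
robot.set_gripper(.0)
print(robot.current_grip_width(),robot.current_wrist_force(),robot.current_time())
robot.movel(P(xy,.24))
print(robot.current_grip_width(),robot.current_wrist_force(),robot.current_time())
snap(robot,"side",1)
mag=np.array([.4316,-.1729])+B
d=best(robot,mag,.24,83)[1];print(d)
robot.move_to(P(mag,.24),rv(np.radians(d)))
snap(robot,"side",2);snap(robot,"top",2)
print(robot.current_grip_width(),robot.current_time())
E
```

```text
(np.float64(0.9453765614555489), 148, array([ 0.64548911,  0.48592519,  0.16301952,  0.        , -1.24789066,
       -1.20399448]))
0.025611427703606426 [-1.58372475 -0.96414628  1.19649444] 4.375
0.025297659204748232 [-0.19804666 -0.26861332 -1.05958367] 5.225
83
0.025759200686227234 7.1417
```

```bash
python3 - <<'E'
import cv2,numpy as np
a=cv2.imread("pics/side2.png");b=cv2.imread("pics/top2.png")
cv2.imwrite("pics/m2.png",np.vstack([cv2.resize(a[120:330,190:470],(800,600))[:, :][::2,::2],cv2.resize(b,None,fx=.625,fy=.625)]))
E
```

```text
(no output)
```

View pics/m2.png

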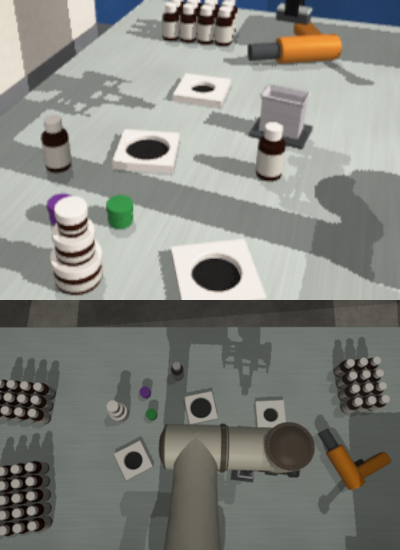

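View pics/side2.png

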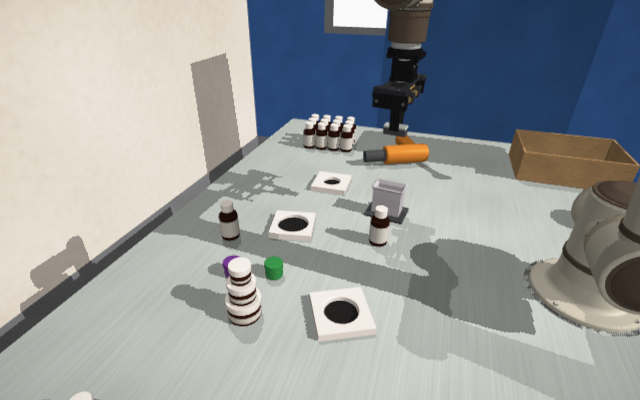

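View pics/top2.png

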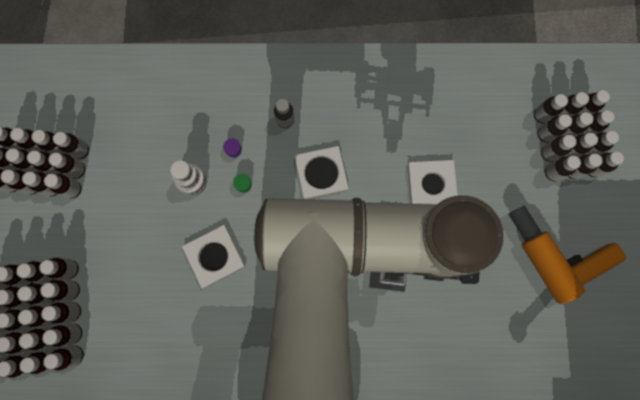

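The side view shows the tin held level at about (396,128), above the magazine (388,198). The three-jar stack stands undisturbed at (242,290). I lower the tin in steps with a force guard.

```bash
python3 - <<'E'
from h import *
from plant import robot
c=cam("side",2);W=cloud(c)
P_=W[105:140,375:420].reshape(-1,3);P_=P_[(np.linalg.norm(P_[:,:2]-[.431,-.172],axis=1)<.06)&(P_[:,2]<.24)]
if len(P_): print("tin",P_.min(0),P_.max(0),cv2.minAreaRect((P_[:,:2]*1000).astype(np.float32)),len(P_))
mag=np.array([.4316,-.1729])+B
print(robot.movel(P(mag,.110),max_speed=.1))
f=robot.movel(P(mag,.0885),max_speed=.04,max_force=6)
print(f,robot.current_tool_pos(),robot.current_wrist_force(),robot.current_grip_width(),robot.current_time())
c=snap(robot,"side",3)
cv2.imwrite("pics/s3.png",cv2.resize(c["img"][140:230,340:450,::-1],None,fx=6,fy=6,interpolation=cv2.INTER_CUBIC))
E
```

```text
tin [ 0.40565163 -0.16959799  0.22319385] [ 0.46092495 -0.14858966  0.23979272] ((432.54400634765625, -157.8682861328125), (55.55439376831055, 18.890586853027344), 4.785507678985596) 142
False
False [ 0.43140389 -0.1717269   0.27041602] [ 0.54513448  0.90365162 -0.87924277] 0.025706306514344114 9.275
```

View pics/s3.png

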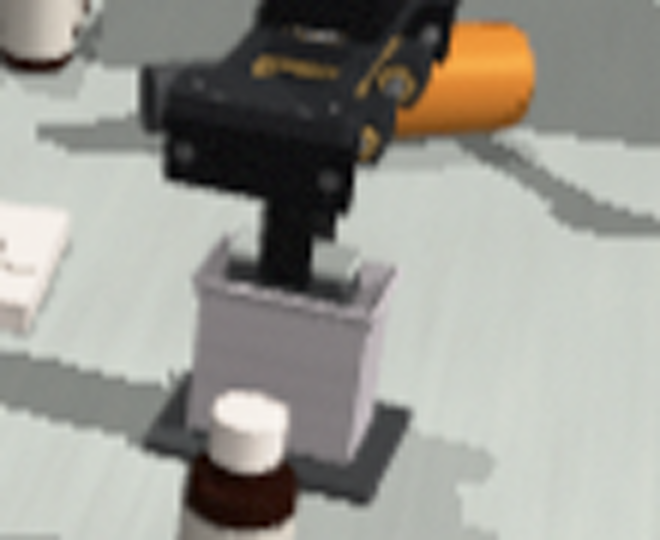

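The enlarged crop shows the tin in the mouth, lined up with it, with no contact force. Releasing.

```bash
python3 - <<'E'
from h import *
from plant import robot
mag=np.array([.4316,-.1729])+B
robot.set_gripper(.034);print(robot.current_grip_width())
robot.sleep(.3)
robot.set_gripper(.07)
robot.movel(P(mag,.22),max_speed=.25)
# go off toward stack but offset so cameras see
robot.move_to([.40,.05,.45],robot.current_ee_rot())
print(robot.current_time())
snap(robot,"top",4);snap(robot,"side",4)
W=cloud(cam("top",4));w=W[250:280,380:408,2];print(np.histogram(w[~np.isnan(w)],bins=np.arange(0,.1,.006)))
W=cloud(cam("side",4));w=W[170:222,365:412,2];print(np.nanmax(w))
E
```

```text
0.03369478748869708
12.5917
(array([ 10,  22,   7,   6,  41,  62,  31,  30, 141, 212,  10,  12,  47,
       114,  89,   0]), array([0.   , 0.006, 0.012, 0.018, 0.024, 0.03 , 0.036, 0.042, 0.048,
       0.054, 0.06 , 0.066, 0.072, 0.078, 0.084, 0.09 , 0.096]))
0.09598131931319243
```

View pics/top4.png

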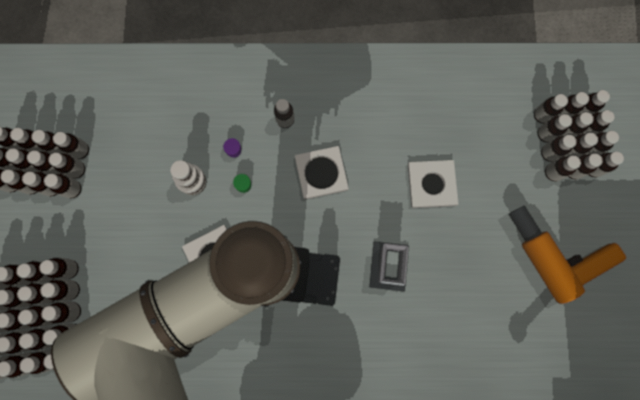

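View pics/side4.png

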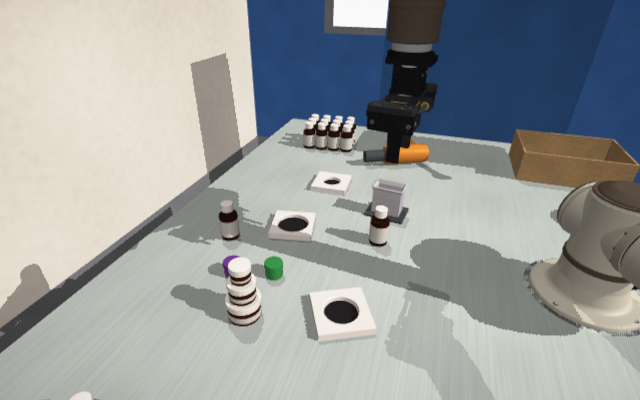

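Depth inside the magazine (top view, at (394,265)) clusters at 0.054 m. That is the 30 mm floor plus the 24 mm tin, so the tin lies flat at the bottom. Next I measure the small jar's lid.

```bash
cat >> h.py <<'E'
def lid(i,zlo,zhi,ze,n="top",box=(155,212,145,205)):
    c=cam(n,i);W=cloud(c);u0,u1,v0,v1=box
    m=np.zeros((400,640),np.uint8);s=W[v0:v1,u0:u1,2];m[v0:v1,u0:u1]=(s>zlo)&(s<zhi)
    cs,_=cv2.findContours(m,cv2.RETR_EXTERNAL,cv2.CHAIN_APPROX_NONE);k=max(cs,key=cv2.contourArea)[:,0]
    q=onplane(c,k,ze);ctr,r=cv2.minEnclosingCircle((q*1000).astype(np.float32))
    w=W[m>0];print(n,"lid circle",ctr,"diam",2*r,"mean",w.mean(0),len(w));return np.array(ctr)/1000
E
python3 - <<'E'
from h import *
lid(4,.114,.13,.12)
lid(4,.114,.13,.12,"side",(215,270,240,335))
E
```

```text
top lid circle (625.423095703125, 272.2218933105469) diam 40.85617446899414 mean [0.62523698 0.27258957 0.11976654] 289
side lid circle (621.35205078125, 278.863525390625) diam 43.402034759521484 mean [0.62278761 0.27680376 0.11795005] 300
```

```bash
cat >> h.py <<'E'
def carry(robot,xy,deg,tpick,nest,degp,wopen,wrel,tag,hi=.24):
    d=best(robot,xy,hi,deg)[1]
    robot.set_gripper(wopen)
    robot.move_to(P(xy,hi),rv(np.radians(d)))
    robot.movel(P(xy,tpick+.03),max_speed=.25)
    print("down hit",robot.movel(P(xy,tpick),max_speed=.06,max_force=6))
    robot.set_gripper(0);print("grip",robot.current_grip_width(),robot.current_tool_pos()-P(xy,tpick))
    robot.movel(P(xy,tpick+.02),max_speed=.05)
    robot.movel(P(xy,hi),max_speed=.15)
    print("lifted",robot.current_grip_width(),robot.current_wrist_force())
    d=best(robot,nest,hi,degp)[1]
    robot.move_to(P(nest,hi),rv(np.radians(d)))
    snap(robot,"side",tag+"a")
    robot.movel(P(nest,.06),max_speed=.15)
    robot.movel(P(nest,.027),max_speed=.06)
    print("above",robot.current_grip_width(),robot.current_wrist_force(),robot.current_time())
def setdown(robot,nest,wrel,tag,tz=.0205):
    f=robot.movel(P(nest,tz),max_speed=.015,max_force=5)
    print("touch",f,robot.current_tool_pos()[2]-.182,robot.current_wrist_force())
    robot.sleep(.2)
    robot.set_gripper(wrel);print("rel",robot.current_grip_width())
    robot.sleep(.2)
    robot.movel(P(nest,.10),max_speed=.1)
    robot.movel(P(nest,.24),max_speed=.25)
    print(robot.current_time())
E
python3 - <<'E'
from h import *
from plant import robot
xy=np.array([.6253,.2724])+B;nest=np.array([.6175,-.277])+B
carry(robot,xy,148,.099,nest,100,.06,.054,"s")
c=snap(robot,"side","sb");snap(robot,"top","sb")
cv2.imwrite("pics/s5.png",cv2.resize(c["img"][110:230,270:420,::-1],None,fx=5,fy=5,interpolation=cv2.INTER_CUBIC))
E
```

```text
down hit False
grip 0.03916643262449531 [-2.83291086e-05  8.06201248e-05  2.76896901e-04]
lifted 0.03948738875626762 [-0.67319007 -0.36051925 -2.18660907]
above 0.03917102009461062 [ 0.14316196  0.75737523 -0.04628831] 21.7667
```

View pics/s5.png

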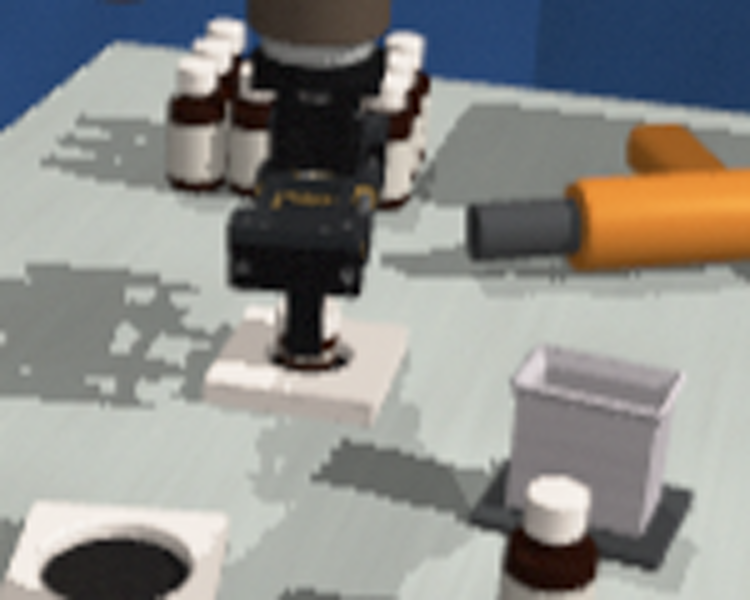

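View pics/sidesb.png

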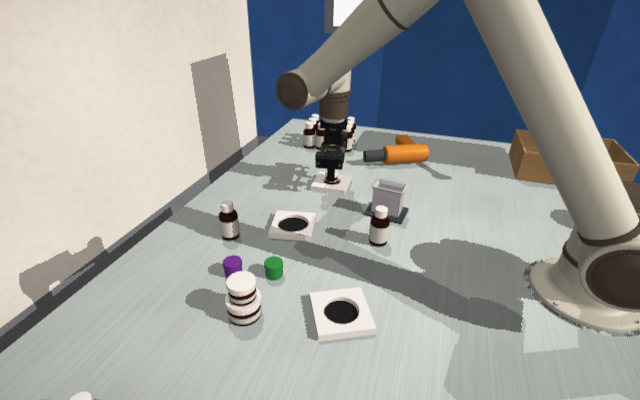

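The crop shows the small jar upright and centred over the small recess at about (333,180) in the side view, just inside its rim. Two jars remain in the stack. Setting it down.

```bash
python3 - <<'E'
from h import *
from plant import robot
nest=np.array([.6175,-.277])+B
setdown(robot,nest,.056,"s")
robot.move_to([.40,-.05,.45],robot.current_ee_rot())
snap(robot,"top",5);c=snap(robot,"side",5)
lid(5,.036,.05,.042,"top",(405,465,150,215))
lid(5,.074,.09,.084)
lid(5,.074,.09,.084,"side",(215,270,250,335))
cv2.imwrite("pics/s6.png",cv2.resize(c["img"][150:350,190:420,::-1],None,fx=3,fy=3,interpolation=cv2.INTER_CUBIC))
E
```

```text
touch True 0.021279561361109395 [-0.93929627  0.97335333  3.38922262]
rel 0.05576846852796786
24.9833
top lid circle (618.0462646484375, -276.09674072265625) diam 41.070430755615234 mean [ 0.61870827 -0.27605657  0.04271239] 247
top lid circle (624.2957763671875, 273.3618469238281) diam 54.89083480834961 mean [0.62442476 0.27342242 0.08365469] 479
side lid circle (619.8232421875, 281.3663635253906) diam 60.1776237487793 mean [0.62160109 0.27975108 0.08143982] 563
```

View pics/s6.png

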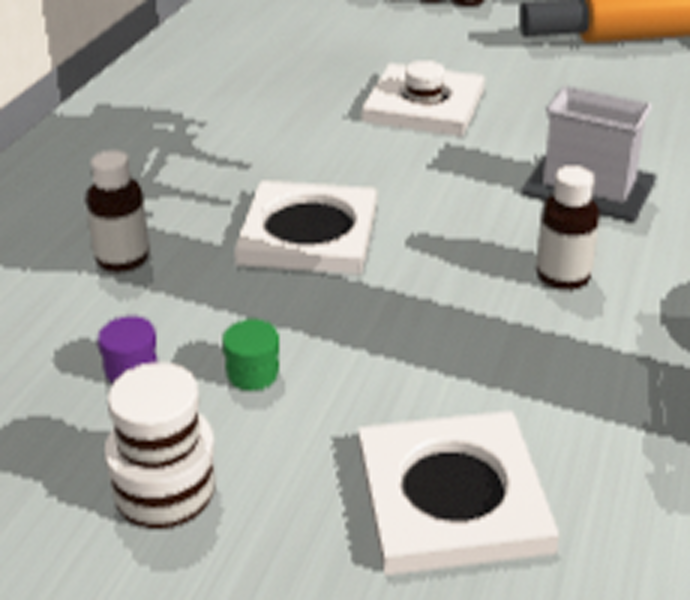

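View pics/top5.png

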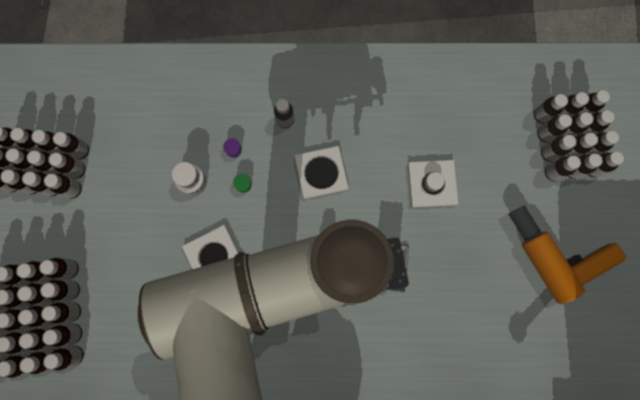

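The small jar stands in its recess at top-view (433,182): lid height 0.0427 m against 0.042 expected, centre about 1 mm off. The medium jar's lid is at 0.084 m with diameter 55 mm, as expected.

```bash
python3 - <<'E'
from h import *
from plant import robot
xy=np.array([.6243,.2734])+B;nest=np.array([.4519,.2203])+B
carry(robot,xy,148,.059,nest,150,.075,.07,"m")
c=snap(robot,"side","mb")
cv2.imwrite("pics/s7.png",cv2.resize(c["img"][190:360,200:420,::-1],None,fx=3.5,fy=3.5,interpolation=cv2.INTER_CUBIC))
E
```

```text
down hit False
grip 0.052325317872056784 [-6.46014864e-05  9.66091397e-05  2.77818434e-04]
lifted 0.05225356997341916 [ 0.12545894 -0.40301585 -1.87663195]
above 0.0522067221236433 [ 0.96093811  0.399152   -1.21251306] 34.975
```

View pics/s7.png

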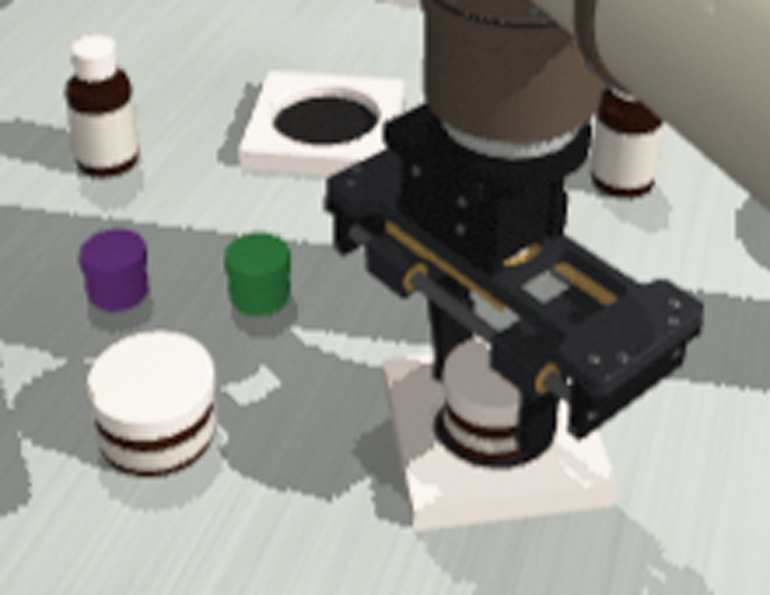

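The crop shows the medium jar upright, inside the rim of the medium recess. Setting it down.

```bash
python3 - <<'E'
from h import *
from plant import robot
nest=np.array([.4519,.2203])+B
setdown(robot,nest,.069,"m")
robot.move_to([.40,-.09,.45],robot.current_ee_rot())
snap(robot,"top",6);c=snap(robot,"side",6)
lid(6,.040,.055,.046,"top",(175,250,215,295))
lid(6,.035,.055,.044)
cv2.imwrite("pics/s8.png",np.hstack([cv2.resize(c["img"][190:360,200:420,::-1],(396,306)),cv2.resize(cam("top",6)["img"][100:300,140:400,::-1],(398,306))]))
E
```

```text
touch True 0.021174781879326227 [-0.20048704 -0.64561598  4.74859597]
rel 0.06859159751488235
38.1417
top lid circle (454.5193786621094, 220.20867919921875) diam 53.006805419921875 mean [0.46224933 0.22199019 0.04620626] 296
top lid circle (624.71337890625, 273.884033203125) diam 68.02851104736328 mean [0.62456886 0.27386482 0.04375812] 675
```

View pics/s8.png

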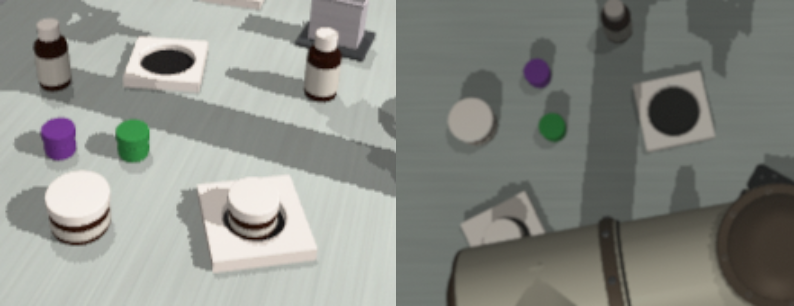

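The medium jar is seated: lid height 0.0462 m against 0.046 expected, though the arm hides part of it from above. Now the large jar: lid 0.0438 m, diameter 68 mm.

```bash
python3 - <<'E'
from h import *
from plant import robot
xy=np.array([.6247,.2739])+B;nest=np.array([.6442,-.0208])+B
carry(robot,xy,148,.015,nest,123,.087,.08,"l")
c=snap(robot,"side","lb")
cv2.imwrite("pics/s9.png",cv2.resize(c["img"][150:320,200:420,::-1],None,fx=3.5,fy=3.5,interpolation=cv2.INTER_CUBIC))
E
```

```text
down hit False
grip 0.06578993727410144 [-0.000183    0.000162    0.00031416]
lifted 0.06523817125184937 [ 0.35525622 -1.07562794 -4.01808911]
above 0.06530427540501964 [ 0.53001703  0.13485458 -3.13447365] 49.0917
```

View pics/s9.png

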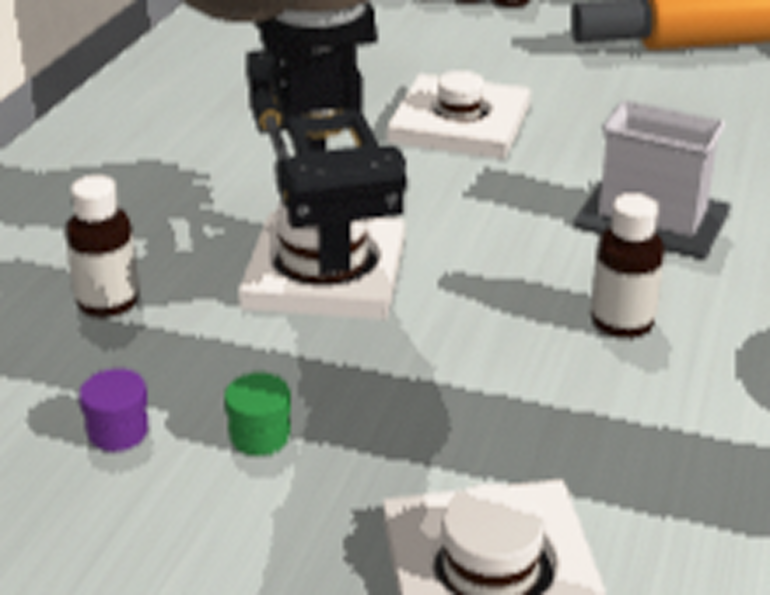

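The large jar is upright, inside the rim of the large recess, and everything else is in place. I set it down, then move the arm aside for a final check.

```bash
python3 - <<'E'
from h import *
from plant import robot
nest=np.array([.6442,-.0208])+B
setdown(robot,nest,.083,"l")
robot.movej([1.591,0.385,0.008,0,-1.194,-0.259])
c=snap(robot,"top",7);snap(robot,"side",7)
lid(7,.036,.05,.042,"top",(405,465,150,215))
lid(7,.040,.055,.046,"top",(175,250,215,295))
lid(7,.044,.06,.05,"top",(290,355,140,205))
W=cloud(c)
for n,(u0,u1,v0,v1) in dict(bn=(312,342,250,282),bf=(270,300,95,130)).items():
    w=W[v0:v1,u0:u1].reshape(-1,3); zt=np.nanmax(w[:,2]);t=w[w[:,2]>zt-0.006];print(n,np.median(t,0))
w=W[255:277,386:402];m=(abs(w[...,2]-.054)<.006);print("tin",m.sum(),w[m].mean(0),w[m][:,2].std())
print(robot.current_time(),robot.current_wrist_force())
E
```

```text
touch True 0.021255203969492653 [ 0.2143945  -0.01724776  5.45172024]
rel 0.08301777023245117
52.2833
top lid circle (618.5394287109375, -275.96441650390625) diam 41.07508087158203 mean [ 0.61868108 -0.2759448   0.04228731] 252
top lid circle (454.50616455078125, 220.11976623535156) diam 53.18581008911133 mean [0.45404078 0.22049135 0.04608178] 466
top lid circle (645.5726928710938, -20.767810821533203) diam 66.5807876586914 mean [ 0.64552609 -0.02052417  0.05026801] 663
bn [ 0.42974795 -0.03267809  0.09699548]
bf [0.7760038  0.0621703  0.09739027]
tin 279 [ 0.42916164 -0.17314548  0.05433841] 0.0020018058132874974
55.2 [ 0.01245027  0.06388656 -0.46439984]
```

View pics/top7.png

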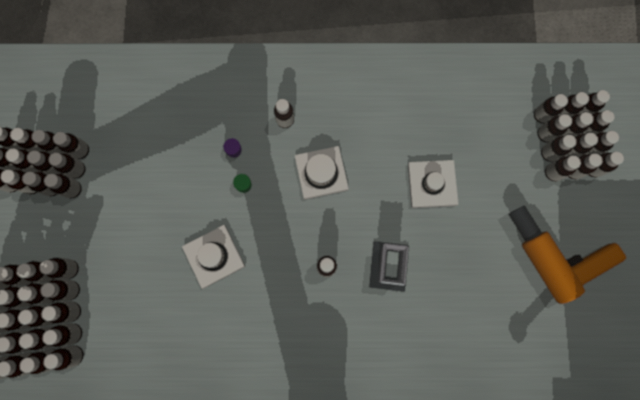

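View pics/side7.png

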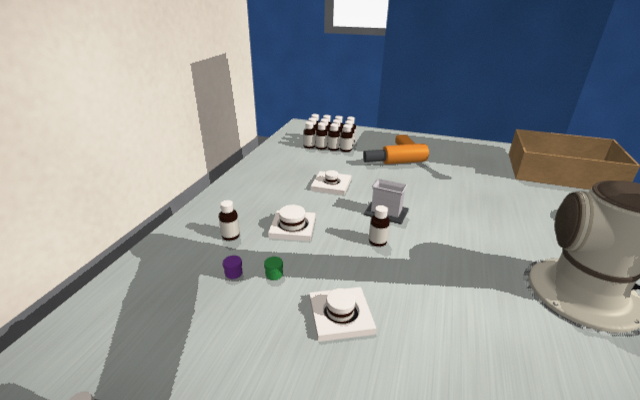

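All jars are in their nests at top-view (433,182), (211,256) and (321,171), with lid heights as expected and centres within 3 mm. The tin is flat in the magazine, the bottles have not moved, and the arm is clear.

```bash
python3 - <<'E'
from plant import robot
print(robot.job_done())
E
```

```text
the job is handed in; nothing more can be done
None
```

The stack is apart and the job is handed in, at about 55 s of the 122 s allowed. The tin went into the magazine, then the small, medium and large jars went into their own nests. Each jar was lowered under a force guard, touching down at about 5 N or less.

Last checks, from the top camera:

| Piece | Measured height (m) | Expected (m) | Centre offset |
|---|---|---|---|
| Tin, top surface | 0.054 | 0.054 | about 2 mm |
| Small jar, lid | 0.042 | 0.042 | about 1.5 mm |
| Medium jar, lid | 0.046 | 0.046 | under 3 mm |
| Large jar, lid | 0.050 | 0.050 | about 1.5 mm |

- **Bottles:** both show less than 1 mm of movement and stand upright. The green and purple look-alikes were left alone.
- **Arm:** it was back at its start pose, touching nothing.
- **Disagreement:** the two cameras differed by about 2.5 mm, a calibration offset. I used half of it as a correction.
- **Failed checks:** none of the checks failed.

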